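Chock the sample canister on the sloping display stand

ROBOT

A 6-joint arm with a two-finger parallel gripper is mounted at the origin on the work surface. World frame = base frame: x ahead of the robot, y to its left, z up, the work surface at z = 0. Lengths are in m, angles in rad, forces in N, time in s.
With the tool pointing down it reaches from about 0.35 to 0.975 m from the base axis. Payload 4.9 kg.
Tool frame: the origin (TCP) lies on the centre line of the jaws, within the pads' length; the fingertips stand ctrl.tcp_to_tips ahead of it and the grasp point (between the pads) lies 3 mm ahead of it (ctrl.tcp_to_tips is the distance from the TCP to the fingertips, in m); z points along the fingers, y is the direction in which the jaws open and shut (so a half turn about z gives the same grasp; the last joint's range is limited). The gripper opens to 85 mm and grips with 20 to 120 N. Pads are 22 mm wide; open, the fingers measure 114 mm over their backs; the gripper's body (76 mm by 85 mm) begins 54 mm behind the grasp point. The pads swing forward as they close: fully open they stand 13 mm farther back than shut.
Start: joints at [-1.275, 0.053, 1.613, -0, 1.476, -0.119], TCP at [0.252, -0.572, 0.229] pointing down, gripper open.
Joint ranges: [-3.01, 3.01], [-1.01, 2.22], [0.06, 2.58], [-1.02, 4.17], [0.09, 2.62], [-3.14, 3.14]. Speed limits (rad/s): [2.57, 2.57, 3.14, 3.14, 3.14, 3.14].

INTERFACE

Orientations are given as a rotation vector (axis times angle).
In Python, from station import ctrl, vision gives the robot as it stands.
- The arm moves only by the tool jog_arm, never from a script. Its argument "deltas" is a list of rows, each a list of 7 numbers: the turn, a rotation vector about the tool's x, y, z in rad, then the shift along the tool's x, y, z in cm, then the opening, from 0 (shut) to 1 (fully open). A call has 1 to 12 rows; each row shifts and turns the commanded pose from where the row before left it, along the tool's axes as they then stand; what a row does not reach is not made up. A row lasts 1/12 s, in which the tool goes at most 41.7 mm and 7.16 degrees, less where a joint would pass 70% of its speed; a pose out of reach is approached as far as the arm can. A call with a gripper value outside its range is refused whole. The fingers move at their own pace and stop on an object; "grip_force" is the grip in N (left out, the last holds). Time passes only in rows, so rows that do not move let the fingers close. It gives the time, the measured TCP pose, the force and the opening at its end, in the units of the state.
- ctrl.get_obs(): the state, without advancing time (a new reading comes with each control period).
- vision.get_image(name): name is "scene" or "top" or "wrist"; returns (picture, depth): 420x560x3 uint8, red, green, blue; 420x560 float32, m along the optical axis (not along the pixel's ray), 0 where there is no reading.
- vision.calibration(name): a dict with "fx", "fy", "cx", "cy" (pixels), "dist" ([k1, k2, p1, p2, k3] as OpenCV has them; the pictures are not rectified), "rvec" (rotation vector, rad) and "tvec" (3), from world to camera coordinates, as OpenCV has them; the wrist camera has in their place "hand_eye" (4x4, takes a point from camera to tool coordinates, whose origin is the TCP and whose axes are the flange's). Camera axes: x right, y down, z forward; pixel columns grow to the right and rows downward; lengths in m; the calibration is good to about 2 mm. A picture is of the moment at which its call begins: read the wrist's pose just before it. calibration takes no time and is no camera call.
- ctrl.finish_job(): hands the job in, once; it reports no verdict.
The state is a dict: "t": time; "q": joint angles; "dq": joint speeds; "effort": joint torques, N m; "tool_pos": TCP position; "tool_rot": TCP orientation; "contact_force": force on the tool from outside, world axes, zero at the start; "wrist_torque": the same for the moment, N m; "opening": finger opening in m.
Only numpy, scipy, OpenCV 4.12 (cv2) and the standard library are available. Lean on these libraries where they do the work, as an engineer would, in place of code of your own. Each camera call takes 0.05 s, during which the arm holds its last target. There are 200 camera calls.

TASK

A round canister lies on the sloping display stand, kept from rolling only by two steel stop pins. Slide the orange wedge chock up its slot against the canister's low side until it presses the canister against the sprung back pad and squeezes it with about 8 newtons, going gently so that the squeeze never passes 12 newtons, and leave it there; then press the blue paddle all the way down to sink the pins, so that the chock alone holds the canister. Do not touch the canister itself or disturb the other things on the table.

Things in the scene. Friction and masses are not known exactly. Their poses are not given: they have to be found in the camera images.
- stand: White sloping display stand, fixed, 305 mm long, 170 mm wide. Origin at table level under the middle of its deck; x level, towards the high side; y across; z up. A blue block 62 mm high stands at its high end.
- deck_mid (a point): Point on the stand's deck surface, 75 mm straight above the stand's origin, on its middle line. Axes: x = uphill along the deck (deck tilted by 0.14 rad: x = (cos 0.14, 0, sin 0.14) in the stand frame), y across, z square off the deck. 'Along the deck' below is measured uphill from here.
- canister: Loose aluminium canister with a blue end and white band, 64 mm in diameter, 140 mm long, 0.6 to 0.9 kg, lying across the deck (axis along stand y). Origin at its centre. At the start it leans on the stop pins, centre 35 mm along the deck, 32 mm off it; uphill it can roll freely by 6 to 14 mm (differs each time) before it meets the black sprung pad (5 N per mm).
- chock: Orange wedge chock, 50 mm wide, 75 mm long, moving only along the deck in a slot down its middle (80 mm of travel, starts 0 to 30 mm up it). Origin: middle of its toe edge, the uphill end; axes as the deck's. Its face rises at 60 degrees. About 10 N slides it when free; it stays where left and holds a squeeze of up to 10 N. The push felt while it slides is this drag plus the squeeze on the canister.
- tab_back (a point): Middle of the downhill face of the black tab on the chock (40 mm wide, 15 mm thick, top 62 mm off the deck); 75 mm downhill of the toe, 45 mm off the deck. Push here uphill with closed fingers; free for 50 mm downhill. The toe is about 17 mm along the deck when the wedge meets the canister, which then rolls (2 to 4 N more push) until it meets the pad, with the toe at 23 to 31 mm; from there the squeeze grows 3 to 5 N per mm.
- stop (a joint): Travel of the stop (two steel pins, 34 mm high, 50 mm either side of the middle, and the blue paddle, one piece), in m: 0 = pins up, 0.035 = fully down, pins sunk in the deck. Moves square to the deck only, needs about 6 N to move and stays where it is left.
- paddle_top (a point): Middle of the top of the blue paddle, 44 mm (along the deck) by 40 mm (across), outside the stand's -y side, 117 mm from the middle of the deck and 4 mm downhill of deck_mid; 55 mm off the deck plane when up, 20 mm when fully pressed. Press it down with closed fingers.
- stamp: Black office stamp with a ball handle, 88 mm tall; leave alone. Origin at the centre of its underside.
- spare_canister: Spare aluminium canister standing on end, 140 mm tall; leave alone. Origin at the centre of its underside.
- spare_wedge: Loose spare orange wedge, 63 mm long, on the table; leave alone. Origin at the centre of its underside.
- mug: White mug, 90 mm tall; leave alone. Origin at the centre of its underside.
- eyeglass_case: Red eyeglass case, 160 x 60 x 45 mm; leave alone. Origin at the centre of its underside.
Mind the look-alikes: they are no part of the job. Leave any purple look-alike of the canister alone.

How it is judged:
By the outcome, as a careful person would: the job done as asked, in the order asked, and still so for the second after the job is handed in, with the robot touching nothing.
It also fails if it takes over 61 s, if anything falls off the work surface, if the arm or the gripper's body presses on something with over 40 N, if the wrist force passes 120 N, or if a joint passes its speed limit or range.

## Working session

There is one attempt and no reset: what is moved stays moved. The work goes in short steps, Python scripts to look and compute and a tool call to move; the robot and the scene stay as the last step left them, time stands still between calls to the robot, and variables do not carry over. Pictures are saved under pics/ and viewed, about 8 in all and at most 12, crops included, and the job is handed in when it is done.

Besides the shell and the picture viewer there is one more tool, called after "Call:" by a JSON object that holds its "op" and its "data", one argument or row to a line. jog_arm: Moves the arm, as the interface text tells. Its arguments: {"type":"object","properties":{"deltas":{"type":"array"},"grip_force":{"type":"number"}},"required":["deltas"]}

```bash
mkdir -p pics; ls
python3 - <<'E'
from station import ctrl, vision
import cv2,numpy as np
o=ctrl.get_obs();print(o, ctrl.tcp_to_tips)
for n in("scene","top"):
    im,d=vision.get_image(n);cv2.imwrite(f"pics/{n}0.png",im[:,:,::-1]);np.savez(f"{n}0.npz",im=im,d=d);print(n,vision.calibration(n))
E
```

```text
pics
{'t': 0.0, 'q': array([-1.27500718e+00,  5.33669495e-02,  1.61430371e+00,  3.93075308e-05,
        1.47596999e+00, -1.19026922e-01]), 'dq': array([-0.00155223,  0.00051012,  0.00035342, -0.00017516, -0.0004678 ,
       -0.00041032]), 'effort': array([ 3.97550912e-04, -3.93674397e+01, -3.70178246e+01, -3.78607319e-05,
        6.85645049e-03,  2.04085239e-05]), 'tool_pos': array([ 0.25170117, -0.57139741,  0.22815095]), 'tool_rot': array([-3.07226344e+00, -6.46503309e-01,  2.22583703e-04]), 'contact_force': array([-0.02594574,  0.36861187, -0.72550428]), 'wrist_torque': array([ 0.08931409,  0.05289684, -0.06455356]), 'opening': 0.08546062134491923} 0.022
scene {'fx': 511.9449713250274, 'fy': 511.9449713250274, 'cx': 278.14939801493375, 'cy': 210.01303525676218, 'dist': array([-0.14801393,  0.        ,  0.        ,  0.        ,  0.        ]), 'rvec': array([ 0.8798325 ,  2.58242718, -0.98110092]), 'tvec': array([ 0.44851841, -0.18881942,  1.80234207])}
top {'fx': 415.3799886022632, 'fy': 415.3799886022632, 'cx': 276.36527732230536, 'cy': 209.41204386426787, 'dist': array([-0.04925961,  0.        ,  0.        ,  0.        ,  0.        ]), 'rvec': array([ 2.15410849, -2.16386739,  0.13861099]), 'tvec': array([-0.0053249 ,  0.58094265,  1.48176554])}
```

View pics/top0.png

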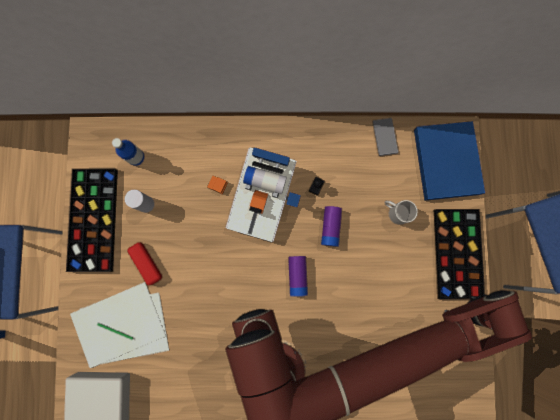

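View pics/scene0.png

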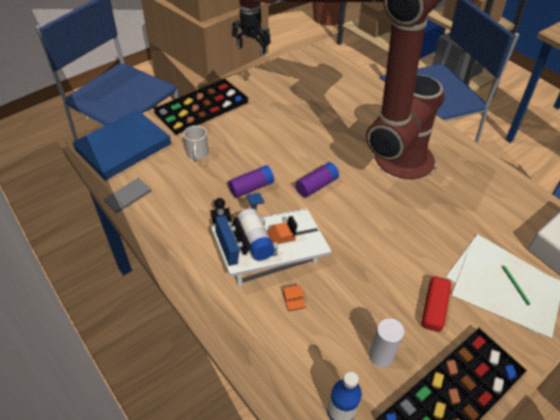

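The top view shows the stand at about (262,195) with its blue block at (272,157), the high end, pointing away from the robot. The canister is at (265,179), the orange chock at (259,202) and the paddle at (293,200). Look-alikes are the spare orange wedge (217,185) on the table, the purple canisters (332,226) and (298,276), and the stamp (317,186). I'll confirm the chock, canister and paddle in one crop.

```bash
cat > h.py <<'E'
import numpy as np,cv2
from station import ctrl,vision
from scipy.spatial.transform import Rotation as R
def ray(c,uv):
    K=np.array([[c['fx'],0,c['cx']],[0,c['fy'],c['cy']],[0,0,1.]])
    n=cv2.undistortPoints(np.array(uv,float).reshape(-1,1,2),K,np.array(c['dist'])).reshape(-1,2)
    return np.c_[n,np.ones(len(n))]
def cam(c):
    Rm=cv2.Rodrigues(np.array(c['rvec']))[0];return Rm.T,-Rm.T@np.array(c['tvec'])
def cloud(c,d,mask):
    v,u=np.nonzero(mask&(d>0));P=ray(c,np.c_[u,v])*d[v,u][:,None]
    Rt,o=cam(c);return P@Rt.T+o,np.c_[u,v]
def onz(c,uv,z):
    Rt,o=cam(c);r=ray(c,uv)@Rt.T;return o+r*((z-o[2])/r[:,2])[:,None]
E
python3 - <<'E'
from h import *
a=np.load('top0.npz');b=np.load('scene0.npz')
A=cv2.resize(a['im'][140:250,205:345],None,fx=4,fy=4,interpolation=cv2.INTER_CUBIC)
B=cv2.resize(b['im'][185:315,195:335],None,fx=4,fy=4,interpolation=cv2.INTER_CUBIC)[:440]
cv2.imwrite('pics/c1.png',cv2.resize(np.hstack([A,B]),(800,314))[:,:,::-1])
for n,z in(('top',a),('scene',b)):
    im=z['im'];hsv=cv2.cvtColor(im,cv2.COLOR_RGB2HSV);h,s,v=[hsv[...,i].astype(int) for i in range(3)]
    P,uv=cloud(vision.calibration(n),z['d'],np.ones(z['d'].shape,bool))
    roi=(P[:,0]>.4)&(P[:,0]<1)&(P[:,1]>-.3)&(P[:,1]<.3)
    f=lambda m:m[uv[:,1],uv[:,0]]&roi
    print(n)
    for k,m in(('white',(s<45)&(v>140)),('orange',(h<14)&(s>170)&(v>130)),('blue',(h>100)&(h<120)&(s>140)&(v>40))):
        mm=np.zeros(z['d'].shape,np.uint8);sel=f(m);mm[uv[sel,1],uv[sel,0]]=1
        N,L,st,ce=cv2.connectedComponentsWithStats(mm)
        for i in range(1,N):
            if st[i,4]>12:
                q=P[sel][L[uv[sel,1],uv[sel,0]]==i];print(k,st[i].tolist(),ce[i].round(1),np.median(q,0).round(4),'z',np.percentile(q[:,2],[5,50,95]).round(3))
E
```

```text
top
white [226, 148, 60, 94, 1953] [253.3 209. ] [0.5619 0.0896 0.0629] z [0.052 0.063 0.089]
white [289, 159, 7, 8, 26] [291.8 161.7] [ 0.7463 -0.0643  0.0933] z [0.087 0.093 0.099]
white [279, 167, 15, 10, 50] [287.8 171.1] [ 0.7119 -0.0516  0.0884] z [0.084 0.088 0.094]
white [252, 170, 34, 22, 469] [268.5 180.1] [0.6692 0.0174 0.1411] z [0.131 0.141 0.147]
orange [208, 176, 18, 17, 191] [216.3 183.7] [0.68   0.2145 0.029 ] z [0.01  0.029 0.036]
orange [251, 194, 15, 16, 164] [258.  201.4] [0.6022 0.0567 0.0998] z [0.094 0.1   0.106]
blue [253, 148, 36, 17, 268] [270.5 156.4] [0.7504 0.0134 0.1534] z [0.146 0.153 0.159]
blue [244, 167, 11, 18, 122] [248.6 175. ] [0.6872 0.0869 0.1403] z [0.127 0.14  0.147]
blue [287, 193, 13, 13, 118] [292.8 199.2] [ 0.6047 -0.0649  0.1302] z [0.124 0.13  0.136]
blue [322, 236, 17, 10, 139] [329.7 240.7] [ 0.4643 -0.1978  0.0611] z [0.046 0.061 0.069]
scene
white [211, 208, 120, 78, 3240] [277.2 241.4] [0.628  0.0885 0.0683] z [0.049 0.068 0.141]
orange [269, 224, 25, 18, 326] [280.6 233. ] [0.6128 0.0662 0.0945] z [0.081 0.094 0.101]
orange [283, 286, 22, 24, 395] [293.7 297.4] [0.687  0.2211 0.0251] z [0.009 0.025 0.033]
blue [261, 166, 12, 18, 112] [267.4 174.1] [ 0.4727 -0.1774  0.055 ] z [0.031 0.055 0.063]
blue [248, 194, 14, 11, 102] [254.4 199. ] [ 0.6121 -0.0589  0.127 ] z [0.122 0.127 0.13 ]
blue [215, 216, 23, 48, 562] [226.5 238.7] [0.7666 0.0288 0.15  ] z [0.113 0.15  0.156]
blue [250, 238, 24, 22, 374] [261.5 248.3] [0.7023 0.0988 0.1291] z [0.093 0.129 0.143]
```

View pics/c1.png

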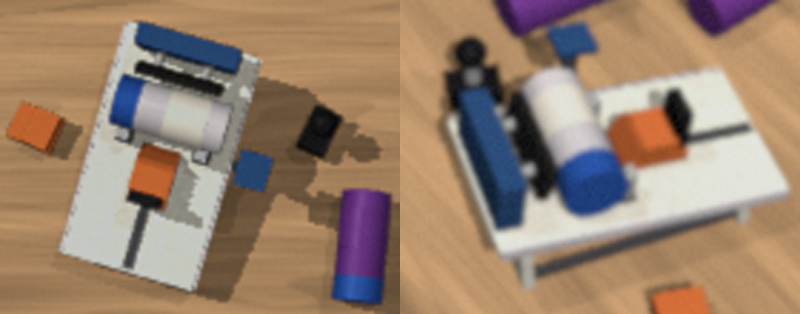

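The crop shows the orange chock with its black tab in the deck slot, the canister with blue end and white band leaning on its pins, and the blue paddle right of the stand. The orange wedge on the left is the loose spare. Next I fit the stand pose.

Run:
```python
from h import *
a=np.load('top0.npz');b=np.load('scene0.npz')
for n,z,pad in(('top',a,(292.8,199.2)),('scene',b,(254.4,199))):
    c=vision.calibration(n);im=z['im'];hsv=cv2.cvtColor(im,cv2.COLOR_RGB2HSV)
    P,uv=cloud(c,z['d'],(hsv[...,1]<60)&(hsv[...,2]>90))
    k=(P[:,0]>.4)&(P[:,0]<.85)&(P[:,1]>-.15)&(P[:,1]<.22)&(P[:,2]>.03)
    P=P[k]
    # RANSAC-free: iterative fit, starting from low white median
    A=np.array([.14,-.04,np.median(P[:,2]-.14*P[:,0]+.04*P[:,1])])
    for tol in(.02,.012,.008,.006,.005,.005):
        X=np.c_[P[:,:2],np.ones(len(P))];s=abs(P[:,2]-X@A)<tol;A=np.linalg.lstsq(X[s],P[s,2],rcond=None)[0]
    D=P[s];nx=np.hypot(*A[:2])
    Q=D[:,:2]; (ce,wh,an)=cv2.minAreaRect((Q*1000).astype(np.float32))
    print(n,'tilt',np.arctan(nx),'yaw(grad)',np.arctan2(A[1],A[0]),'rect',ce,wh,an,'deck z at ce',A@[ce[0]/1e3,ce[1]/1e3,1],s.sum())
    print(' paddle on z=.129',onz(c,[pad],.129))
```

```text
top tilt 0.1378170038331978 yaw(grad) -0.30111947195327143 rect (631.0723876953125, 48.58015441894531) (178.28341674804688, 300.3424987792969) 73.42107391357422 deck z at ce 0.07309167847161473 2173
 paddle on z=.129 [[ 0.60447628 -0.06427629  0.129     ]]
scene tilt 0.14118191181350132 yaw(grad) -0.19312487034360276 rect (635.4207763671875, 52.50818634033203) (184.57786560058594, 304.6499328613281) 73.12451934814453 deck z at ce 0.07139489657364202 2373
 paddle on z=.129 [[ 0.61290519 -0.05693827  0.129     ]]
```

```bash
cat >> h.py <<'E'
def Rt_target(yaw,tilt=.14):
    X=np.array([np.cos(tilt)*np.cos(yaw),np.cos(tilt)*np.sin(yaw),np.sin(tilt)]);Y=np.array([np.sin(yaw),-np.cos(yaw),0]);return np.c_[X,Y,np.cross(X,Y)]
def plan(pos,T):
    o=ctrl.get_obs();C=R.from_rotvec(o['tool_rot']).as_matrix();d=np.array(pos)-o['tool_pos']
    print('turn(tool)',R.from_matrix(C.T@T).as_rotvec().round(3),'shift now-axes cm',(C.T@d*100).round(2),'shift final-axes cm',(T.T@d*100).round(2))
E
python3 - <<'E'
from h import *
w=vision.calibration('wrist');print(w)
plan([.50,.08,.33],Rt_target(-.29))
plan([.50,.08,.33],Rt_target(-.29,0))
E
```

```text
{'fx': 309.85880024881425, 'fy': 309.85880024881425, 'cx': 278.5669863602246, 'cy': 208.2275184850781, 'dist': array([-0.01139644,  0.        ,  0.        ,  0.        ,  0.        ]), 'hand_eye': array([[-1.71126424e-03, -9.58533233e-01, -2.84975635e-01,
         7.19164443e-02],
       [ 9.99998366e-01, -1.47404147e-03, -1.04690954e-03,
        -1.01622649e-03],
       [ 5.83431685e-04, -2.84976961e-01,  9.58534189e-01,
        -1.44272057e-01],
       [ 0.00000000e+00,  0.00000000e+00,  0.00000000e+00,
         1.00000000e+00]])}
turn(tool) [-0.051  0.135  0.704] shift now-axes cm [ 48.98 -49.63 -10.07] shift final-axes cm [  6.53 -69.52  -9.35]
turn(tool) [-0.002  0.     0.705] shift now-axes cm [ 48.98 -49.63 -10.07] shift final-axes cm [  5.16 -69.52 -10.17]
```

Call:
{"op": "jog_arm", "data": {
  "deltas": [
    [0, 0, 0.1175, 0, 0, -2, 0],
    [0, 0, 0.1175, 0, 0, -2, 0],
    [0, 0, 0.1175, 0, 0, -2, 0],
    [0, 0, 0.1175, 0, 0, -2, 0],
    [0, 0, 0.1175, 0, 0, -2, 0],
    [0, 0, 0.1175, 0, 0, -2, 0],
    [0, 0, 0, 0.46, -3.86, 0, 0],
    [0, 0, 0, 0.46, -3.86, 0, 0],
    [0, 0, 0, 0.46, -3.86, 0, 0],
    [0, 0, 0, 0.46, -3.86, 0, 0],
    [0, 0, 0, 0.46, -3.86, 0, 0],
    [0, 0, 0, 0.46, -3.86, 0, 0]
  ],
  "grip_force": 40
}}

```text
t: 1.1
tool_pos: [0.3448, -0.3561, 0.3488]
tool_rot: [-3.108, 0.455, 0.001]
contact_force: [0.9, 0.5, -0.1]
opening: 0.0001
```

Call:
{"op": "jog_arm", "data": {
  "deltas": [
    [0, 0, 0, 0.46, -3.86, 0, 0],
    [0, 0, 0, 0.46, -3.86, 0, 0],
    [0, 0, 0, 0.46, -3.86, 0, 0],
    [0, 0, 0, 0.46, -3.86, 0, 0],
    [0, 0, 0, 0.46, -3.86, 0, 0],
    [0, 0, 0, 0.46, -3.86, 0, 0],
    [0, 0, 0, 0.46, -3.86, 0, 0],
    [0, 0, 0, 0.46, -3.86, 0, 0],
    [0, 0, 0, 0.46, -3.86, 0, 0],
    [0, 0, 0, 0.46, -3.86, 0, 0],
    [0, 0, 0, 0.46, -3.86, 0, 0],
    [0, 0, 0, 0.46, -3.86, 0, 0]
  ]
}}

```text
t: 2.1
tool_pos: [0.5302, 0.0722, 0.3489]
tool_rot: [3.108, -0.454, -0.001]
contact_force: [0.8, -0.5, 0.7]
opening: -0.0001
```

Call:
{"op": "jog_arm", "data": {
  "deltas": [
    [0, 0, 0, 0, 0, 0, 0],
    [0, 0, 0, 0, 0, 0, 0],
    [0, 0, 0, 0, 0, 0, 0]
  ]
}}

```text
t: 2.35
tool_pos: [0.5298, 0.0701, 0.3488]
tool_rot: [3.108, -0.453, -0.002]
contact_force: [0.1, -0.1, -0.2]
opening: -0.0003
```

Run:
```python
from h import *
o=ctrl.get_obs();im,d=vision.get_image('wrist');print(o['t'],o['tool_pos'],o['tool_rot'],o['contact_force'],o['opening'])
np.savez('w1.npz',im=im,d=d,p=o['tool_pos'],r=o['tool_rot']);cv2.imwrite('pics/w1.png',im[:,:,::-1])
```

```text
2.35 [0.52978275 0.07006676 0.34881232] [ 3.10814878e+00 -4.53341910e-01 -1.76740796e-03] [ 0.10662757 -0.07816481 -0.18783577] -0.0003086977689450344
```

View pics/w1.png

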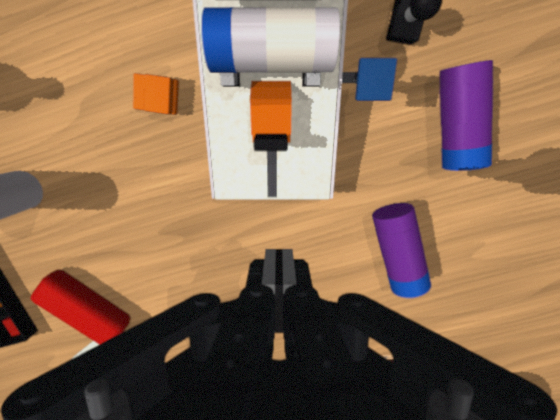

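The wrist view shows the slot vertical in the image. The chock is at (271,112), the tab at (270,143), the paddle at (376,79), the canister at (271,40) and the deck's low edge at row 199. Now I measure these on the known planes.

```bash
cat >> h.py <<'E'
def wcloud(z):
    c=vision.calibration('wrist');H=np.array(c['hand_eye']);C=R.from_rotvec(z['r']).as_matrix()
    Rw=C@H[:3,:3];o=C@H[:3,3]+z['p'];return c,Rw,o
def onplane(c,Rw,o,uv,n,p0):
    r=ray(c,uv)@Rw.T;return o+r*(((p0-o)@n)/(r@n))[:,None]
E
python3 - <<'E'
from h import *
z=np.load('w1.npz');c,Rw,o=wcloud(z);im=z['im'];d=z['d']
hsv=cv2.cvtColor(im,cv2.COLOR_RGB2HSV);h,s,v=[hsv[...,i].astype(int) for i in range(3)]
def cl(m):
    vv,uu=np.nonzero(m&(d>0));return (ray(c,np.c_[uu,vv])*d[vv,uu][:,None])@Rw.T+o,np.c_[uu,vv]
def box(u0,v0,u1,v1):
    m=np.zeros(d.shape,bool);m[v0:v1,u0:u1]=1;return m
P,_=cl((s<60)&(v>110)&box(220,150,325,195));X=np.c_[P[:,:2],np.ones(len(P))]
A=np.linalg.lstsq(X,P[:,2],rcond=None)[0];print('plane',A,'tilt',np.arctan(np.hypot(*A[:2])),'yaw',np.arctan2(A[1],A[0]),'rms',(P[:,2]-X@A).std())
# side edges per row
white=(s<60)&(v>110)&box(190,90,350,197)
L=[];Rr=[]
for r in range(105,196):
    q=np.nonzero(white[r])[0]; L.append((q.min(),r));Rr.append((q.max()+1,r))
n=np.array([-A[0],-A[1],1]);n/=np.linalg.norm(n);p0=np.array([0,0,A[2]])
ang=[]
for E in(L,Rr):
    Q=onplane(c,Rw,o,E,n,p0);l=cv2.fitLine(Q[:,:2].astype(np.float32),cv2.DIST_HUBER,0,1e-4,1e-4).ravel();print('edge',Q[0].round(4),Q[-1].round(4),np.arctan2(l[1],l[0]))
Q=onplane(c,Rw,o,[(214,199.5),(333.5,199.5),(273,199.5)],n,p0);print('low corners',Q.round(4), 'deck z')
for k,m in(('paddle',(h>95)&(h<125)&(s>120)&box(350,50,402,106)),('orange',(h<16)&(s>170)&box(245,75,298,140)),('tab',(v<45)&box(248,128,292,153)),('blue end',(h>95)&(h<125)&(s>120)&box(195,0,240,80))):
    P,uv=cl(m);print(k,m.sum(),uv.min(0),uv.max(0),'med',np.median(P,0).round(4),'z pct',np.percentile(P[:,2],[5,50,95]).round(4))
    hh=P[:,2]-(P[:,:2]@A[:2]+A[2]);print('   off deck',np.percentile(hh*n[2],[5,25,50,75,95]).round(4))
    top=hh*n[2]>np.percentile(hh*n[2],50)-.003;print('   top-face centre',((P[top].max(0)+P[top].min(0))/2).round(4),P[top].mean(0).round(4))
E
```

```text
plane [ 0.1384431  -0.04039204 -0.01259031] tilt 0.14322764127063098 yaw -0.28387934059064596 rms 0.0018277187859561882
edge [0.6395 0.14   0.0703] [0.5197 0.1755 0.0523] -0.28951827
edge [ 0.588  -0.0314  0.0701] [0.4687 0.0056 0.0521] -0.2905583
low corners [[0.5123 0.1754 0.0512]
 [0.4615 0.0064 0.051 ]
 [0.4872 0.092  0.0511]] deck z
paddle 1475 [356  59] [395  99] med [ 0.6055 -0.0622  0.1285] z pct [0.1254 0.1285 0.1314]
   off deck [0.0526 0.0537 0.0543 0.0548 0.0557]
   top-face centre [ 0.6049 -0.0625  0.1282] [ 0.6051 -0.0626  0.1286]
orange 2130 [251  82] [290 139] med [0.6095 0.0568 0.0974] z pct [0.08   0.0974 0.1025]
   off deck [0.0072 0.0251 0.0293 0.0301 0.0318]
   top-face centre [0.6007 0.0593 0.1088] [0.602  0.0591 0.0987]
tab 474 [255 135] [286 150] med [0.573  0.0678 0.1256] z pct [0.1072 0.1256 0.1275]
   off deck [0.0418 0.0592 0.0613 0.062  0.0628]
   top-face centre [0.5716 0.068  0.1258] [0.5712 0.0682 0.1259]
blue end 1755 [202   8] [235  72] med [0.6885 0.0888 0.1398] z pct [0.124  0.1398 0.1441]
   off deck [0.0456 0.0547 0.06   0.0624 0.0639]
   top-face centre [0.6897 0.0887 0.1398] [0.689  0.0889 0.1412]
```

```bash
cat >> h.py <<'E'
YAW=-.29;O=np.array([.6496,.0463,.075]);T=Rt_target(YAW);U=T[:,0];V=-T[:,1];N=-T[:,2]
def D(a,y,h): return O+a*U+y*V+h*N
def indeck(p): return np.array([U,V,N])@(np.array(p)-O)
E
python3 - <<'E'
from h import *
print(D(-.113,-.0015,.12)); plan(D(-.113,-.0015,.12),T)
E
```

```text
[0.52590298 0.08164741 0.17805755]
turn(tool) [ 0.001  0.141 -0.001] shift now-axes cm [-0.71 -1.07 17.1 ] shift final-axes cm [-3.1  -1.06 16.83]
```

Call:
{"op": "jog_arm", "data": {
  "deltas": [
    [0, 0.0705, 0, 0, 0, 0, 0],
    [0, 0.0705, 0, 0, 0, 0, 0],
    [0, 0, 0, -0.52, -0.18, 2.8, 0],
    [0, 0, 0, -0.52, -0.18, 2.8, 0],
    [0, 0, 0, -0.52, -0.18, 2.8, 0],
    [0, 0, 0, -0.52, -0.18, 2.8, 0],
    [0, 0, 0, -0.52, -0.18, 2.8, 0],
    [0, 0, 0, -0.52, -0.18, 2.8, 0],
    [0, 0, 0, 0, 0, 0, 0],
    [0, 0, 0, 0, 0, 0, 0],
    [0, 0, 0, 0, 0, 0, 0]
  ]
}}

```text
t: 3.32
tool_pos: [0.5271, 0.0816, 0.1808]
tool_rot: [3.08, -0.452, 0.222]
contact_force: [-0.2, -0.4, 0.6]
opening: 0.0
```

Run:
```python
from h import *
o=ctrl.get_obs();im,d=vision.get_image('wrist');print(indeck(o['tool_pos']),o['contact_force'])
plan(D(-.113,-.0015,.06),T)
z=dict(im=im,d=d,p=o['tool_pos'],r=o['tool_rot']);np.savez('w2.npz',**z);c,Rw,oo=wcloud(z)
hsv=cv2.cvtColor(im,cv2.COLOR_RGB2HSV);m=(hsv[...,0]<16)&(hsv[...,1]>170)
vv,uu=np.nonzero(m&(d>0));P=(ray(c,np.c_[uu,vv])*d[vv,uu][:,None])@Rw.T+oo;Q=(P-O)@np.c_[U,V,N]
k=(abs(Q[:,1])<.05)&(Q[:,0]<.1)&(Q[:,2]>-.01);print('orange a,y,h pct',np.percentile(Q[k],[1,50,99],axis=0).round(4).tolist())
v=hsv[...,2];vv,uu=np.nonzero((v<50)&(d>0));P=(ray(c,np.c_[uu,vv])*d[vv,uu][:,None])@Rw.T+oo;Q=(P-O)@np.c_[U,V,N]
k=(abs(Q[:,1])<.04)&(Q[:,0]<-.04)&(Q[:,2]>.055)&(Q[:,2]<.067)&(Q[:,0]>-.1);print('tab top',k.sum(),np.percentile(Q[k],[1,50,99],axis=0).round(4).tolist())
cv2.imwrite('pics/w2.png',im[:,:,::-1])
```

```text
[-0.11145333 -0.00117308  0.12255317] [-0.24374711 -0.44770567  0.56626014]
turn(tool) [-0.001 -0.005 -0.002] shift now-axes cm [-0.24  0.08  6.33] shift final-axes cm [-0.21  0.07  6.33]
orange a,y,h pct [[-0.0799, -0.0255, 0.0025], [-0.0396, -0.0018, 0.0297], [-0.009, 0.0225, 0.0893]]
tab top 1221 [[-0.0813, -0.0203, 0.0581], [-0.0737, -0.0017, 0.0618], [-0.0673, 0.017, 0.0633]]
```

View pics/w2.png

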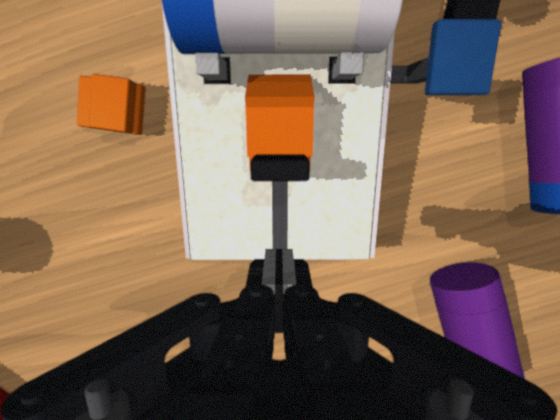

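The fingers are behind the tab (280,168) and centred on the slot. I descend behind the tab.

Call:
{"op": "jog_arm", "data": {
  "deltas": [
    [0, 0, 0, -0.1, 0, 1.5, 0],
    [0, 0, 0, -0.1, 0, 1.5, 0],
    [0, 0, 0, 0, 0, 1.5, 0],
    [0, 0, 0, 0, 0, 1.0, 0],
    [0, 0, 0, 0, 0, 0.8, 0],
    [0, 0, 0, 0, 0, 0, 0],
    [0, 0, 0, 0, 0, 0, 0],
    [0, 0, 0, 0, 0, 0, 0]
  ]
}}

```text
t: 4.03
tool_pos: [0.5336, 0.0806, 0.1174]
tool_rot: [3.081, -0.45, 0.221]
contact_force: [0.4, 0.7, 0.8]
opening: -0.0
```

Call:
{"op": "jog_arm", "data": {
  "deltas": [
    [0, 0, 0, 0.4, 0, 0, 0],
    [0, 0, 0, 0.4, 0, 0, 0],
    [0, 0, 0, 0.4, 0, 0, 0],
    [0, 0, 0, 0.2, 0, 0, 0],
    [0, 0, 0, 0, 0, 0, 0],
    [0, 0, 0, 0, 0, 0, 0]
  ]
}}

```text
t: 4.53
tool_pos: [0.5462, 0.0765, 0.118]
tool_rot: [3.081, -0.45, 0.217]
contact_force: [0.6, 0.2, -0.0]
opening: 0.0
```

```bash
cat > s.py <<'E'
from h import *
o=ctrl.get_obs();q=indeck(o['tool_pos']);f=np.array([U,V,N])@o['contact_force'];print('t',round(o['t'],2),'deck',(q*1000).round(2),'force deck',f.round(2))
E
python3 s.py
```

```text
t 4.53 deck [-100.7    -0.65   57.65] force deck [ 0.48  0.33 -0.09]
```

Call:
{"op": "jog_arm", "data": {
  "deltas": [
    [0, 0, 0, 0.1, 0, 0, 0],
    [0, 0, 0, 0.1, 0, 0, 0],
    [0, 0, 0, 0.1, 0, 0, 0],
    [0, 0, 0, 0.1, 0, 0, 0],
    [0, 0, 0, 0.1, 0, 0, 0],
    [0, 0, 0, 0.1, 0, 0, 0],
    [0, 0, 0, 0.1, 0, 0, 0],
    [0, 0, 0, 0.1, 0, 0, 0],
    [0, 0, 0, 0.1, 0, 0, 0],
    [0, 0, 0, 0.1, 0, 0, 0],
    [0, 0, 0, 0.1, 0, 0, 0],
    [0, 0, 0, 0.1, 0, 0, 0]
  ]
}}

```text
t: 5.53
tool_pos: [0.5556, 0.0737, 0.1191]
tool_rot: [3.082, -0.451, 0.209]
contact_force: [-9.8, 3.1, 5.1]
opening: -0.0
```

```bash
python3 s.py
```

```text
t 5.53 deck [-90.75  -0.61  57.37] force deck [-9.47  0.22  6.44]
```

Call:
{"op": "jog_arm", "data": {
  "deltas": [
    [0, 0, 0, 0.05, 0, 0, 0],
    [0, 0, 0, 0.05, 0, 0, 0],
    [0, 0, 0, 0.05, 0, 0, 0],
    [0, 0, 0, 0.05, 0, 0, 0],
    [0, 0, 0, 0.05, 0, 0, 0],
    [0, 0, 0, 0.05, 0, 0, 0],
    [0, 0, 0, 0.05, 0, 0, 0],
    [0, 0, 0, 0.05, 0, 0, 0]
  ]
}}

```text
t: 6.2
tool_pos: [0.5585, 0.0729, 0.1195]
tool_rot: [3.082, -0.45, 0.206]
contact_force: [-11.4, 1.6, 6.7]
opening: -0.0
```

```bash
python3 s.py
```

```text
t 6.2 deck [-87.75  -0.58  57.31] force deck [-10.37  -1.7    8.25]
```

Call:
{"op": "jog_arm", "data": {
  "deltas": [
    [0, 0, 0, 0.1, 0, -0.02, 0],
    [0, 0, 0, 0.1, 0, -0.02, 0],
    [0, 0, 0, 0.1, 0, -0.02, 0],
    [0, 0, 0, 0.1, 0, -0.02, 0],
    [0, 0, 0, 0.1, 0, -0.02, 0],
    [0, 0, 0, 0.1, 0, -0.02, 0],
    [0, 0, 0, 0.1, 0, 0, 0],
    [0, 0, 0, 0.1, 0, 0, 0],
    [0, 0, 0, 0.1, 0, 0, 0],
    [0, 0, 0, 0.1, 0, 0, 0]
  ]
}}

```text
t: 7.03
tool_pos: [0.5671, 0.0703, 0.1209]
tool_rot: [3.082, -0.45, 0.203]
contact_force: [-10.8, 3.3, 2.7]
opening: -0.0002
```

```bash
python3 s.py
```

```text
t 7.03 deck [-78.68  -0.63  57.47] force deck [-10.81   0.09   4.22]
```

Call:
{"op": "jog_arm", "data": {
  "deltas": [
    [0, 0, 0, 0.05, 0, 0, 0],
    [0, 0, 0, 0.05, 0, 0, 0],
    [0, 0, 0, 0.05, 0, 0, 0],
    [0, 0, 0, 0.05, 0, 0, 0]
  ]
}}

```text
t: 7.37
tool_pos: [0.569, 0.0697, 0.1212]
tool_rot: [3.082, -0.45, 0.203]
contact_force: [-9.8, 3.6, 2.9]
opening: -0.0
```

```bash
python3 s.py
```

```text
t 7.37 deck [-76.7   -0.64  57.46] force deck [-9.91  0.66  4.28]
```

Call:
{"op": "jog_arm", "data": {
  "deltas": [
    [0, 0, 0, 0.05, 0, 0, 0],
    [0, 0, 0, 0.05, 0, 0, 0],
    [0, 0, 0, 0.05, 0, 0, 0],
    [0, 0, 0, 0.05, 0, 0, 0]
  ]
}}

```text
t: 7.7
tool_pos: [0.5709, 0.0691, 0.1215]
tool_rot: [3.082, -0.45, 0.203]
contact_force: [-10.2, 3.7, 2.6]
opening: -0.0002
```

```bash
python3 s.py
```

```text
t 7.7 deck [-74.68  -0.62  57.48] force deck [-10.39   0.66   4.09]
```

Call:
{"op": "jog_arm", "data": {
  "deltas": [
    [0, 0, 0, 0.05, 0, 0, 0],
    [0, 0, 0, 0.05, 0, 0, 0],
    [0, 0, 0, 0.05, 0, 0, 0],
    [0, 0, 0, 0.05, 0, 0, 0]
  ]
}}

```text
t: 8.03
tool_pos: [0.5728, 0.0686, 0.1218]
tool_rot: [3.082, -0.45, 0.203]
contact_force: [-9.7, 3.8, 2.8]
opening: -0.0
```

Call:
{"op": "jog_arm", "data": {
  "deltas": [
    [0, 0, 0, 0.05, 0, 0, 0],
    [0, 0, 0, 0.05, 0, 0, 0],
    [0, 0, 0, 0.05, 0, 0, 0],
    [0, 0, 0, 0.05, 0, 0, 0]
  ]
}}

```text
t: 8.37
tool_pos: [0.5747, 0.068, 0.1221]
tool_rot: [3.082, -0.45, 0.203]
contact_force: [-9.9, 3.3, 2.5]
opening: -0.0001
```

Call:
{"op": "jog_arm", "data": {
  "deltas": [
    [0, 0, 0, 0.05, 0, 0, 0],
    [0, 0, 0, 0.05, 0, 0, 0],
    [0, 0, 0, 0.05, 0, 0, 0],
    [0, 0, 0, 0.05, 0, 0, 0]
  ]
}}

```text
t: 8.7
tool_pos: [0.5766, 0.0675, 0.1223]
tool_rot: [3.082, -0.45, 0.203]
contact_force: [-9.3, 4.2, 3.1]
opening: -0.0001
```

Call:
{"op": "jog_arm", "data": {
  "deltas": [
    [0, 0, 0, 0.05, 0, 0, 0],
    [0, 0, 0, 0.05, 0, 0, 0],
    [0, 0, 0, 0.05, 0, 0, 0],
    [0, 0, 0, 0.05, 0, 0, 0]
  ]
}}

```text
t: 9.03
tool_pos: [0.5779, 0.0671, 0.1225]
tool_rot: [3.083, -0.45, 0.2]
contact_force: [-12.9, 3.0, 3.8]
opening: 0.0001
```

```bash
python3 s.py
python3 - <<'E'
from h import *
im,d=vision.get_image('wrist');cv2.imwrite('pics/w3.png',im[:300,:,::-1])
E
```

```text
t 9.03 deck [-67.25  -0.59  57.43] force deck [-12.57  -0.86   5.57]
```

View pics/w3.png

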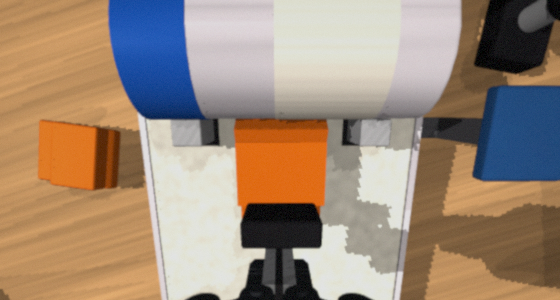

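The wedge now touches the canister (push up from about 10.3 N to 12.6 N). I continue in fine steps.

Call:
{"op": "jog_arm", "data": {
  "deltas": [
    [0, 0, 0, 0.05, 0, 0, 0],
    [0, 0, 0, 0.05, 0, 0, 0],
    [0, 0, 0, 0.05, 0, 0, 0],
    [0, 0, 0, 0.05, 0, 0, 0]
  ]
}}

```text
t: 9.42
tool_pos: [0.5797, 0.0665, 0.1228]
tool_rot: [3.083, -0.45, 0.2]
contact_force: [-13.4, 4.9, 4.3]
opening: 0.0001
```

Call:
{"op": "jog_arm", "data": {
  "deltas": [
    [0, 0, 0, 0.05, 0, 0, 0],
    [0, 0, 0, 0.05, 0, 0, 0],
    [0, 0, 0, 0.05, 0, 0, 0]
  ]
}}

```text
t: 9.67
tool_pos: [0.5811, 0.0661, 0.1229]
tool_rot: [3.083, -0.45, 0.2]
contact_force: [-12.2, 4.0, 3.9]
opening: -0.0002
```

```bash
python3 s.py
```

```text
t 9.67 deck [-63.89  -0.59  57.41] force deck [-12.14   0.35   5.6 ]
```

Call:
{"op": "jog_arm", "data": {
  "deltas": [
    [0, 0, 0, 0.04, 0, 0, 0],
    [0, 0, 0, 0.03, 0, 0, 0],
    [0, 0, 0, 0.03, 0, 0, 0]
  ]
}}

```text
t: 9.92
tool_pos: [0.5821, 0.0658, 0.1231]
tool_rot: [3.083, -0.45, 0.2]
contact_force: [-13.3, 4.2, 3.4]
opening: -0.0004
```

Call:
{"op": "jog_arm", "data": {
  "deltas": [
    [0, 0, 0, 0.04, 0, 0, 0],
    [0, 0, 0, 0.03, 0, 0, 0],
    [0, 0, 0, 0.03, 0, 0, 0]
  ]
}}

```text
t: 10.17
tool_pos: [0.583, 0.0655, 0.1232]
tool_rot: [3.083, -0.45, 0.2]
contact_force: [-12.2, 5.0, 4.9]
opening: -0.0004
```

```bash
python3 s.py
```

```text
t 10.17 deck [-61.86  -0.61  57.44] force deck [-12.33   1.25   6.71]
```

Call:
{"op": "jog_arm", "data": {
  "deltas": [
    [0, 0, 0, 0.04, 0, 0, 0],
    [0, 0, 0, 0.03, 0, 0, 0],
    [0, 0, 0, 0.03, 0, 0, 0]
  ]
}}

```text
t: 10.42
tool_pos: [0.584, 0.0653, 0.1234]
tool_rot: [3.083, -0.45, 0.2]
contact_force: [-13.1, 3.6, 4.5]
opening: 0.0002
```

```bash
python3 s.py
```

```text
t 10.42 deck [-60.91  -0.6   57.41] force deck [-12.83  -0.33   6.31]
```

Call:
{"op": "jog_arm", "data": {
  "deltas": [
    [0, 0, 0, 0.04, 0, 0, 0],
    [0, 0, 0, 0.03, 0, 0, 0],
    [0, 0, 0, 0.03, 0, 0, 0]
  ]
}}

```text
t: 10.67
tool_pos: [0.5848, 0.065, 0.1234]
tool_rot: [3.083, -0.45, 0.199]
contact_force: [-13.8, 4.5, 4.5]
opening: 0.0002
```

```bash
python3 s.py
```

```text
t 10.67 deck [-60.04  -0.61  57.39] force deck [-13.75   0.33   6.47]
```

Call:
{"op": "jog_arm", "data": {
  "deltas": [
    [0, 0, 0, 0.03, 0, 0, 0],
    [0, 0, 0, 0.02, 0, 0, 0]
  ]
}}

```text
t: 10.83
tool_pos: [0.5849, 0.065, 0.1234]
tool_rot: [3.083, -0.45, 0.197]
contact_force: [-15.7, 4.6, 5.3]
opening: 0.0001
```

```bash
python3 s.py
```

```text
t 10.83 deck [-59.94  -0.59  57.36] force deck [-15.4   -0.11   7.54]
```

Call:
{"op": "jog_arm", "data": {
  "deltas": [
    [0, 0, 0, 0.02, 0, 0, 0],
    [0, 0, 0, 0.02, 0, 0, 0]
  ]
}}

```text
t: 11.0
tool_pos: [0.585, 0.065, 0.1235]
tool_rot: [3.083, -0.45, 0.196]
contact_force: [-16.0, 4.6, 6.3]
opening: 0.0
```

```bash
python3 s.py
```

```text
t 11.0 deck [-59.81  -0.58  57.37] force deck [-15.58  -0.2    8.58]
```

Call:
{"op": "jog_arm", "data": {
  "deltas": [
    [0, 0, 0, 0.02, 0, 0, 0],
    [0, 0, 0, 0.02, 0, 0, 0]
  ]
}}

```text
t: 11.17
tool_pos: [0.5851, 0.065, 0.1235]
tool_rot: [3.083, -0.45, 0.195]
contact_force: [-16.9, 5.4, 5.8]
opening: -0.0002
```

```bash
python3 s.py
```

```text
t 11.17 deck [-59.73  -0.57  57.35] force deck [-16.73   0.36   8.17]
```

Call:
{"op": "jog_arm", "data": {
  "deltas": [
    [0, 0, 0, 0.02, 0, 0, 0]
  ]
}}

```text
t: 11.25
tool_pos: [0.5852, 0.0649, 0.1234]
tool_rot: [3.083, -0.45, 0.195]
contact_force: [-16.9, 4.8, 6.8]
opening: 0.0001
```

```bash
python3 s.py
```

```text
t 11.25 deck [-59.63  -0.57  57.33] force deck [-16.43  -0.17   9.14]
```

Call:
{"op": "jog_arm", "data": {
  "deltas": [
    [0, 0, 0, 0, 0, 0, 0]
  ]
}}

```text
t: 11.33
tool_pos: [0.5852, 0.0649, 0.1235]
tool_rot: [3.083, -0.45, 0.195]
contact_force: [-16.7, 3.8, 5.9]
opening: 0.0002
```

```bash
python3 s.py
```

```text
t 11.33 deck [-59.6   -0.58  57.34] force deck [-16.05  -1.16   8.24]
```

Call:
{"op": "jog_arm", "data": {
  "deltas": [
    [0, 0, 0, 0.02, 0, 0, 0],
    [0, 0, 0, 0.02, 0, 0, 0],
    [0, 0, 0, 0.02, 0, 0, 0]
  ]
}}

```text
t: 11.58
tool_pos: [0.5854, 0.0649, 0.1235]
tool_rot: [3.083, -0.45, 0.193]
contact_force: [-19.4, 5.3, 7.1]
opening: 0.0003
```

```bash
python3 s.py
```

```text
t 11.58 deck [-59.36  -0.57  57.32] force deck [-18.88  -0.43   9.84]
```

Call:
{"op": "jog_arm", "data": {
  "deltas": [
    [0, 0, 0, 0.02, 0, 0, 0],
    [0, 0, 0, 0.01, 0, 0, 0]
  ]
}}

```text
t: 11.75
tool_pos: [0.5856, 0.0648, 0.1235]
tool_rot: [3.083, -0.45, 0.193]
contact_force: [-18.8, 5.1, 7.7]
opening: 0.0002
```

```bash
python3 s.py
```

```text
t 11.75 deck [-59.26  -0.55  57.28] force deck [-18.24  -0.5   10.32]
```

Call:
{"op": "jog_arm", "data": {
  "deltas": [
    [0, 0, 0, 0.01, 0, 0, 0]
  ]
}}

```text
t: 11.83
tool_pos: [0.5856, 0.0648, 0.1235]
tool_rot: [3.083, -0.45, 0.192]
contact_force: [-19.6, 6.3, 7.9]
opening: -0.0003
```

```bash
python3 s.py
```

```text
t 11.83 deck [-59.22  -0.58  57.28] force deck [-19.28   0.48  10.69]
```

Push is about 18.8 N, which is drag of about 10.3 N plus squeeze of about 8.5 N. I stop here and withdraw.

Call:
{"op": "jog_arm", "data": {
  "deltas": [
    [0, 0, 0, -0.1, 0, 0, 0],
    [0, 0, 0, -0.1, 0, 0, 0],
    [0, 0, 0, -0.1, 0, 0, 0],
    [0, 0, 0, -0.2, 0, 0, 0],
    [0, 0, 0, -0.5, 0, 0, 0],
    [0, 0, 0, -0.8, 0, 0, 0],
    [0, 0, 0, 0, 0, -2, 0],
    [0, 0, 0, 0, 0, -3, 0],
    [0, 0, 0, 0, 0, -3, 0],
    [0, 0, 0, 0, 0, -3, 0],
    [0, 0, 0, 0, 0, 0, 0],
    [0, 0, 0, 0, 0, 0, 0]
  ]
}}

```text
t: 12.83
tool_pos: [0.5607, 0.0727, 0.2356]
tool_rot: [3.081, -0.45, 0.227]
contact_force: [0.0, 0.0, -0.4]
opening: -0.0002
```

Run:
```python
from h import *
o=ctrl.get_obs();im,d=vision.get_image('wrist');print(indeck(o['tool_pos']),o['contact_force'])
z=dict(im=im,d=d,p=o['tool_pos'],r=o['tool_rot']);np.savez('w4.npz',**z);cv2.imwrite('pics/w4.png',im[:,:,::-1]);c,Rw,oo=wcloud(z)
hsv=cv2.cvtColor(im,cv2.COLOR_RGB2HSV)
def q(m):
    vv,uu=np.nonzero(m&(d>0));return ((ray(c,np.c_[uu,vv])*d[vv,uu][:,None])@Rw.T+oo-O)@np.c_[U,V,N]
Q=q(hsv[...,2]<50);k=(abs(Q[:,1])<.04)&(Q[:,2]>.055)&(Q[:,2]<.067)&(Q[:,0]>-.08)&(Q[:,0]<-.02);print('tab',np.percentile(Q[k],[1,50,99],axis=0).round(4).tolist())
Q=q((hsv[...,0]>95)&(hsv[...,0]<125)&(hsv[...,1]>120));k=(Q[:,1]<-.08)&(Q[:,1]>-.16)&(abs(Q[:,0])<.05);print('paddle',np.percentile(Q[k],[2,50,98],axis=0).round(4).tolist())
pa=np.median(Q[k],0);print('to 4cm above paddle:');plan(D(pa[0],pa[1],.055+.04+.022),T)
```

```text
[-6.93695290e-02 -1.59345333e-04  1.72007535e-01] [ 0.02442445  0.0147328  -0.44537981]
tab [[-0.0502, -0.0197, 0.0555], [-0.0425, -0.0015, 0.0618], [-0.036, 0.0168, 0.0632]]
paddle [[-0.0244, -0.1356, 0.0505], [-0.0035, -0.116, 0.0546], [0.016, -0.0984, 0.0561]]
to 4cm above paddle:
turn(tool) [-0.    -0.003 -0.   ] shift now-axes cm [ 6.71 11.55  5.28] shift final-axes cm [ 6.73 11.55  5.26]
```

View pics/w4.png

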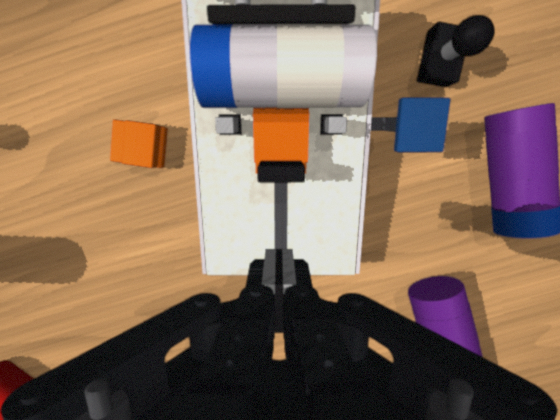

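The canister at (285,65) has left the pins (228,124 and 333,124) and sits against the black pad (282,13), with the chock under it. Next I go above the paddle at (423,125).

Call:
{"op": "jog_arm", "data": {
  "deltas": [
    [0, 0, 0, 1.7, 2.9, 0, 0],
    [0, 0, 0, 1.7, 2.9, 0, 0],
    [0, 0, 0, 1.7, 2.9, 0, 0],
    [0, 0, 0, 1.6, 2.85, 0, 0],
    [0, 0, 0, 0, 0, 2.6, 0],
    [0, 0, 0, 0, 0, 2.6, 0],
    [0, 0, 0, 0, 0, 0, 0],
    [0, 0, 0, 0, 0, 0, 0]
  ]
}}

```text
t: 13.55
tool_pos: [0.5948, -0.0589, 0.1862]
tool_rot: [3.082, -0.451, 0.206]
contact_force: [-0.0, 0.4, 1.0]
opening: 0.0001
```

```bash
python3 s.py
```

```text
t 13.55 deck [  -6.72 -116.46  113.25] force deck [-0.    0.4   1.03]
```

Call:
{"op": "jog_arm", "data": {
  "deltas": [
    [0, 0, 0, 0, 0, 1.0, 0],
    [0, 0, 0, 0, 0, 1.0, 0],
    [0, 0, 0, 0, 0, 1.0, 0],
    [0, 0, 0, 0, 0, 0.4, 0],
    [0, 0, 0, 0, 0, 0.3, 0],
    [0, 0, 0, 0, 0, 0.3, 0],
    [0, 0, 0, 0, 0, 0.3, 0],
    [0, 0, 0, 0, 0, 0.3, 0],
    [0, 0, 0, 0, 0, 0.3, 0]
  ]
}}

```text
t: 14.3
tool_pos: [0.6039, -0.0612, 0.1419]
tool_rot: [3.081, -0.45, 0.219]
contact_force: [0.4, -0.1, 0.2]
opening: -0.0001
```

```bash
python3 s.py
```

```text
t 14.3 deck [  -3.6  -116.09   68.07] force deck [ 0.45 -0.01  0.19]
```

Call:
{"op": "jog_arm", "data": {
  "deltas": [
    [0, 0, 0, 0, 0, 0, 0],
    [0, 0, 0, 0, 0, 0, 0]
  ]
}}

```text
t: 14.47
tool_pos: [0.6036, -0.0612, 0.1416]
tool_rot: [3.081, -0.45, 0.217]
contact_force: [0.5, -0.2, -0.4]
opening: 0.0001
```

```bash
python3 s.py
python3 - <<'E'
from h import *
im,d=vision.get_image('scene');cv2.imwrite('pics/s5.png',cv2.resize(im[165:285,190:330],None,fx=4,fy=4,interpolation=cv2.INTER_CUBIC)[:,:,::-1])
E
```

```text
t 14.47 deck [  -3.96 -116.17   67.8 ] force deck [ 0.48 -0.   -0.43]
```

View pics/s5.png

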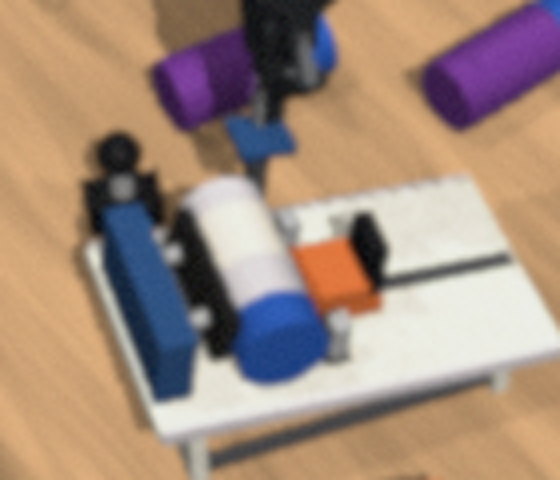

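The closed fingertips sit on the middle of the paddle (260,125 in the crop) and the pins still show. I keep pressing.

Call:
{"op": "jog_arm", "data": {
  "deltas": [
    [0, 0, 0, 0, 0, 0.25, 0],
    [0, 0, 0, 0, 0, 0.25, 0],
    [0, 0, 0, 0, 0, 0.25, 0],
    [0, 0, 0, 0, 0, 0.25, 0]
  ]
}}

```text
t: 14.85
tool_pos: [0.6049, -0.0616, 0.1315]
tool_rot: [3.081, -0.45, 0.217]
contact_force: [-0.5, 0.6, 0.2]
opening: 0.0001
```

```bash
python3 s.py
```

```text
t 14.85 deck [  -3.97 -116.12   57.62] force deck [-0.58  0.45  0.31]
```

Call:
{"op": "jog_arm", "data": {
  "deltas": [
    [0, 0, 0, 0, 0, 0.25, 0],
    [0, 0, 0, 0, 0, 0.25, 0],
    [0, 0, 0, 0, 0, 0.25, 0],
    [0, 0, 0, 0, 0, 0.25, 0]
  ]
}}

```text
t: 15.18
tool_pos: [0.6062, -0.062, 0.1221]
tool_rot: [3.081, -0.45, 0.217]
contact_force: [-2.5, 0.1, 3.1]
opening: -0.0001
```

```bash
python3 s.py
```

```text
t 15.18 deck [  -3.96 -116.15   48.11] force deck [-1.93 -0.59  3.36]
```

Contact is lower than expected, so I look before pressing further.

Run:
```python
from h import *
a,_=vision.get_image('scene');b,_=vision.get_image('wrist');o=ctrl.get_obs()
A=cv2.resize(a[150:270,190:290],(400,480),interpolation=cv2.INTER_CUBIC);B=cv2.resize(b[80:400,130:400],(400,480),interpolation=cv2.INTER_CUBIC)
cv2.imwrite('pics/s6.png',np.hstack([A,B])[:,:,::-1])
# project the tip and the expected paddle top into the scene crop
C=R.from_rotvec(o['tool_rot']).as_matrix();tip=o['tool_pos']+C[:,2]*.022
c=vision.calibration('scene');K=np.array([[c['fx'],0,c['cx']],[0,c['fy'],c['cy']],[0,0,1.]])
p,_=cv2.projectPoints(np.array([tip,o['tool_pos'],D(-.004,-.117,.055)]),c['rvec'],c['tvec'],K,c['dist']);print(((p.reshape(-1,2)-[190,150])*4).round())
```

```text
[[258. 216.]
 [261. 195.]
 [262. 187.]]
```

View pics/s6.png

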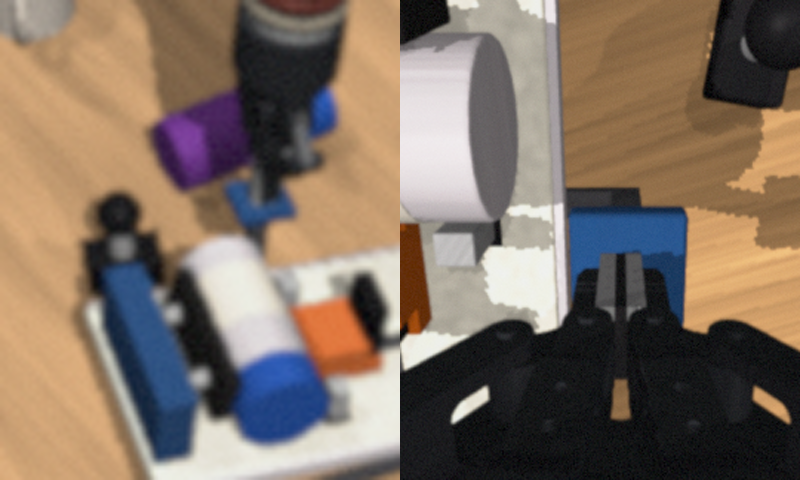

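```bash
cat > m.py <<'E'
from h import *
o=ctrl.get_obs();im,d=vision.get_image('wrist')
z=dict(im=im,d=d,p=o['tool_pos'],r=o['tool_rot']);c,Rw,oo=wcloud(z)
hsv=cv2.cvtColor(im,cv2.COLOR_RGB2HSV)
def q(m):
    vv,uu=np.nonzero(m&(d>0));return ((ray(c,np.c_[uu,vv])*d[vv,uu][:,None])@Rw.T+oo-O)@np.c_[U,V,N]
def s(n,Q,k): print(n,k.sum(),(np.percentile(Q[k],[2,25,50,75,98],axis=0)*1000).round(1).tolist())
Q=q((hsv[...,0]>95)&(hsv[...,0]<125)&(hsv[...,1]>120));s('paddle',Q,(Q[:,1]<-.085)&(Q[:,1]>-.16)&(abs(Q[:,0])<.05)&(Q[:,2]>0))
Q=q(hsv[...,1]<60);s('pin -y',Q,(abs(Q[:,1]+.05)<.008)&(Q[:,0]>-.015)&(Q[:,0]<.012)&(Q[:,2]<.045)&(Q[:,2]>-.01))
Q=q(hsv[...,2]<50);s('tab',Q,(abs(Q[:,1])<.04)&(Q[:,2]>.055)&(Q[:,2]<.067)&(Q[:,0]>-.08)&(Q[:,0]<-.02))
Q=q(hsv[...,2]>60);s('can',Q,(abs(Q[:,1])<.075)&(Q[:,2]>.058)&(Q[:,2]<.07)&(Q[:,0]>.015)&(Q[:,0]<.08))
E
python3 m.py
```

```text
paddle 3897 [[-14.5, -147.9, 43.9], [3.1, -131.4, 48.9], [8.4, -121.1, 49.4], [14.0, -108.0, 50.1], [17.8, -98.9, 143.7]]
pin -y 746 [[-10.7, -57.8, 16.3], [-6.4, -54.5, 27.3], [-1.8, -50.9, 28.2], [2.4, -47.1, 28.7], [3.1, -43.6, 29.6]]
tab 2269 [[-48.1, -21.2, 55.4], [-43.7, -13.3, 59.9], [-39.5, -3.4, 61.4], [-36.3, 6.7, 62.0], [-35.2, 15.8, 62.9]]
can 15089 [[25.1, -72.4, 58.3], [34.9, -54.2, 60.7], [44.1, -35.1, 62.4], [52.7, -15.9, 63.4], [60.7, 2.9, 64.8]]
```

Run:
```python
from h import *
im,d=vision.get_image('wrist');c=vision.calibration('wrist');H=np.array(c['hand_eye'])
for v in (245,250,255,260,270,280,300):
    u=np.array([272,276,280,284]);r=ray(c,np.c_[u,[v]*4])*d[v,u][:,None];P=r@H[:3,:3].T+H[:3,3];print(v,im[v,276],d[v,276].round(4),(P*1000).round(1)[[0,3]].tolist())
```

```text
245 [ 37  84 140] 0.154 [[9.0, -3.8, 0.0], [9.9, 2.2, -1.9]]
250 [35 36 39] 0.1488 [[9.5, -3.7, -7.1], [10.3, 2.1, -9.0]]
255 [34 35 34] 0.1439 [[9.3, -3.6, -12.4], [9.5, 2.0, -12.8]]
260 [32 31 33] 0.1379 [[9.7, -3.4, -18.4], [9.8, 1.9, -18.5]]
270 [28 29 32] 0.131 [[9.7, -3.2, -27.8], [9.8, 1.8, -27.9]]
280 [15 17 18] 0.1218 [[9.4, -3.1, -35.4], [10.0, 1.6, -36.6]]
300 [34 30 31] 0.1211 [[9.7, -2.8, -49.8], [7.5, 1.5, -46.5]]
```

Run:
```python
from h import *
c=vision.calibration('wrist');H=np.array(c['hand_eye'])
for f in('w2.npz','w4.npz'):
    z=np.load(f);im,d=z['im'],z['d']
    for v in range(236,262,4):
        u=np.array([270,276,284]);r=ray(c,np.c_[u,[v]*3])*d[v,u][:,None];P=r@H[:3,:3].T+H[:3,3];print(f,v,im[v,270],(P*1000).round(0)[[0,2]].tolist())
```

```text
w2.npz 236 [219 220 211] [[-35.0, -9.0, 122.0], [-35.0, 4.0, 122.0]]
w2.npz 240 [219 221 210] [[-39.0, -9.0, 123.0], [-39.0, 4.0, 122.0]]
w2.npz 244 [219 220 209] [[-43.0, -9.0, 123.0], [-42.0, 4.0, 121.0]]
w2.npz 248 [180 182 169] [[-47.0, -9.0, 122.0], [-46.0, 4.0, 120.0]]
w2.npz 252 [71 72 71] [[10.0, -5.0, -10.0], [10.0, 2.0, -11.0]]
w2.npz 256 [66 65 65] [[10.0, -4.0, -14.0], [9.0, 2.0, -13.0]]
w2.npz 260 [73 71 71] [[9.0, -4.0, -17.0], [10.0, 2.0, -18.0]]
w4.npz 236 [227 229 225] [[-54.0, -10.0, 171.0], [-54.0, 5.0, 171.0]]
w4.npz 240 [224 225 219] [[-59.0, -10.0, 172.0], [-59.0, 5.0, 172.0]]
w4.npz 244 [224 226 218] [[-63.0, -10.0, 171.0], [-63.0, 5.0, 170.0]]
w4.npz 248 [188 191 180] [[-69.0, -10.0, 171.0], [-68.0, 5.0, 171.0]]
w4.npz 252 [73 72 72] [[10.0, -5.0, -10.0], [9.0, 2.0, -9.0]]
w4.npz 256 [78 79 78] [[10.0, -4.0, -14.0], [10.0, 2.0, -14.0]]
w4.npz 260 [80 79 79] [[10.0, -4.0, -19.0], [10.0, 2.0, -18.0]]
```

Measured: fingertips end about level with the TCP, since the paddle top is at 49 mm with the TCP at 48 mm, rather than 22 mm ahead as `ctrl.tcp_to_tips` says. The paddle is only 5 mm down. I lift, shift outward and downhill for body clearance from the canister, then press on down.

Call:
{"op": "jog_arm", "data": {
  "deltas": [
    [0, 0, 0, 0, 0, -1.2, 0],
    [0, 0, 0, -0.7, 0.6, 0, 0],
    [0, 0, 0, 0, 0, 0.6, 0],
    [0, 0, 0, 0, 0, 0.3, 0],
    [0, 0, 0, 0, 0, 0.3, 0],
    [0, 0, 0, 0, 0, 0.3, 0],
    [0, 0, 0, 0, 0, 0.3, 0],
    [0, 0, 0, 0, 0, 0.3, 0]
  ]
}}

```text
t: 16.05
tool_pos: [0.5989, -0.0661, 0.1117]
tool_rot: [3.081, -0.45, 0.216]
contact_force: [-3.2, -1.2, 4.3]
opening: 0.0
```

```bash
python3 s.py
```

```text
t 16.05 deck [ -11.18 -122.25   38.59] force deck [-2.08 -2.04  4.64]
```

Call:
{"op": "jog_arm", "data": {
  "deltas": [
    [0, 0, 0, 0, 0, 0.25, 0],
    [0, 0, 0, 0, 0, 0.25, 0],
    [0, 0, 0, 0, 0, 0.25, 0],
    [0, 0, 0, 0, 0, 0.25, 0]
  ]
}}

```text
t: 16.38
tool_pos: [0.6005, -0.0665, 0.1018]
tool_rot: [3.081, -0.45, 0.217]
contact_force: [-3.4, 0.1, 2.9]
opening: 0.0002
```

```bash
python3 s.py; python3 m.py
```

```text
t 16.38 deck [ -10.94 -122.16   28.66] force deck [-2.82 -0.91  3.36]
paddle 4882 [[-20.1, -144.0, 26.1], [-2.0, -128.6, 30.0], [4.7, -116.1, 30.5], [11.8, -106.0, 31.0], [17.8, -99.0, 122.8]]
pin -y 498 [[-11.3, -57.9, 7.9], [-8.2, -54.6, 9.1], [-5.2, -50.9, 9.6], [-2.3, -47.1, 9.9], [0.4, -43.8, 10.7]]
tab 2102 [[-48.2, -21.7, 55.3], [-44.0, -17.9, 59.1], [-39.7, -11.0, 61.3], [-36.2, -4.2, 61.9], [-34.9, 2.8, 62.7]]
can 14511 [[25.1, -72.8, 58.3], [34.8, -60.8, 60.6], [43.9, -47.4, 62.3], [52.4, -34.1, 63.4], [60.6, -20.4, 64.6]]
```

Paddle is 24 mm down and the canister and tab haven't moved. I press to the stop.

Call:
{"op": "jog_arm", "data": {
  "deltas": [
    [0, 0, 0, 0, 0, 0.25, 0],
    [0, 0, 0, 0, 0, 0.25, 0],
    [0, 0, 0, 0, 0, 0.2, 0],
    [0, 0, 0, 0, 0, 0.2, 0],
    [0, 0, 0, 0, 0, 0.1, 0]
  ]
}}

```text
t: 16.85
tool_pos: [0.6021, -0.0669, 0.0921]
tool_rot: [3.081, -0.45, 0.219]
contact_force: [-1.0, 0.1, 3.9]
opening: 0.0001
```

```bash
python3 s.py
```

```text
t 16.85 deck [ -10.59 -122.07   18.79] force deck [-0.46 -0.22  3.96]
```

Call:
{"op": "jog_arm", "data": {
  "deltas": [
    [0, 0, 0, 0, 0, 0.1, 0],
    [0, 0, 0, 0, 0, 0.1, 0]
  ]
}}

```text
t: 17.02
tool_pos: [0.6023, -0.067, 0.0912]
tool_rot: [3.081, -0.45, 0.217]
contact_force: [-8.5, 1.5, 12.8]
opening: 0.0002
```

```bash
python3 s.py; python3 m.py
```

```text
t 17.02 deck [ -10.54 -122.05   17.86] force deck [-6.69 -0.98 13.85]
paddle 4781 [[-19.6, -142.4, 15.5], [-1.6, -128.6, 19.3], [5.0, -116.3, 19.8], [11.9, -106.0, 20.4], [17.7, -99.1, 112.1]]
pin -y 396 [[-14.5, -57.8, -0.4], [-12.3, -55.0, 0.5], [-9.5, -51.6, 0.9], [-6.4, -46.7, 1.3], [-3.9, -42.4, 2.1]]
tab 1348 [[-47.6, -21.7, 55.3], [-41.5, -19.0, 58.3], [-38.1, -14.2, 61.0], [-36.0, -10.1, 61.8], [-34.8, -5.6, 62.7]]
can 14443 [[25.2, -73.0, 58.2], [35.0, -63.4, 60.6], [43.9, -51.9, 62.3], [52.4, -41.2, 63.3], [60.4, -29.1, 64.6]]
```

Force jumps to 14 N at the stop and the paddle reads 20 mm. One small extra press, then I lift straight off and go back to the viewing point.

Call:
{"op": "jog_arm", "data": {
  "deltas": [
    [0, 0, 0, 0, 0, 0.1, 0],
    [0, 0, 0, 0, 0, 0, 0]
  ]
}}

```text
t: 17.23
tool_pos: [0.6023, -0.067, 0.0912]
tool_rot: [3.081, -0.45, 0.217]
contact_force: [-9.4, 1.1, 14.0]
opening: -0.0004
```

```bash
python3 s.py
```

```text
t 17.23 deck [ -10.52 -122.05   17.87] force deck [-7.29 -1.6  15.17]
```

Call:
{"op": "jog_arm", "data": {
  "deltas": [
    [0, 0, 0, 0, 0, -1, 0],
    [0, 0, 0, 0, 0, -3, 0],
    [0, 0, 0, 0, 0, -4, 0],
    [0, 0, 0, 0, 0, -4, 0],
    [0, 0, 0, -1.5, -2.8, -2, 0],
    [0, 0, 0, -1.5, -2.8, -2, 0],
    [0, 0, 0, -1.5, -2.8, -1, 0],
    [0, 0, 0, -1.4, -2.8, 0, 0],
    [0, 0, 0, 0, 0, 0, 0],
    [0, 0, 0, 0, 0, 0, 0],
    [0, 0, 0, 0, 0, 0, 0]
  ]
}}

```text
t: 18.15
tool_pos: [0.5554, 0.0637, 0.2488]
tool_rot: [3.081, -0.45, 0.217]
contact_force: [0.1, 0.6, 0.8]
opening: -0.0001
```

```bash
python3 s.py; python3 m.py
python3 - <<'E'
from h import *
im,d=vision.get_image('wrist');cv2.imwrite('pics/w7.png',im[:,:,::-1])
E
```

```text
t 18.15 deck [-70.07 -10.3  185.36] force deck [0.03 0.64 0.8 ]
paddle 1839 [[-24.1, -135.7, 17.5], [-14.4, -126.6, 19.2], [-4.1, -116.5, 19.7], [6.9, -106.7, 20.2], [16.0, -98.4, 21.3]]
pin -y 390 [[-14.4, -57.6, -1.3], [-7.4, -54.3, 0.1], [0.5, -50.4, 0.8], [7.3, -46.2, 1.5], [11.7, -42.2, 39.5]]
tab 698 [[-49.2, -19.7, 59.6], [-46.1, -10.9, 61.3], [-42.6, -1.5, 61.8], [-39.1, 7.3, 62.3], [-36.0, 16.0, 63.2]]
can 8756 [[24.6, -69.8, 58.3], [33.2, -37.3, 60.7], [42.3, -3.0, 62.4], [51.3, 32.9, 63.4], [60.5, 64.4, 64.9]]
```

View pics/w7.png

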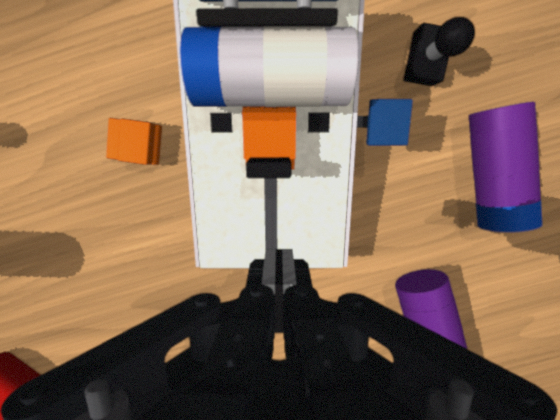

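The pins are sunk, with empty holes at (221,122) and (319,122), and the paddle is down. The chock and canister haven't moved and the stamp stands as before. I hand in.

```bash
python3 -c "
from station import ctrl
print(ctrl.finish_job())"
```

```text
the job is handed in; nothing more can be done
None
```

I pushed the chock up its slot until it held the canister against the sprung pad. Then I pressed the paddle to its stop, lifted clear and handed the job in at about 18 s.

- **Squeeze:** The push while sliding ended at about 18.8 N. Free drag was about 10.3 N, so the squeeze is about 8.5 N. The highest single reading was 19.3 N, a squeeze of about 9 N. Readings are noisy by about ±0.6 N, and I only read the force between moves.
- **Pins and paddle:** The paddle top measured 19.7 mm off the deck and the pin heads were at deck level. Pressing force peaked at about 15 N along the paddle's travel.
- **After the release:** The chock tab read the same before and after the pins went down, and the canister stayed put. The force on the tool was about zero, and the nearby things looked undisturbed.

**Disagreements:**
- **Fingertips:** They measured about level with the TCP, not 22 mm ahead as `ctrl.tcp_to_tips` says. The chock was therefore pushed near the top of its tab, with some downward force (up to about 10 N). The paddle contact also came lower than planned.
- **Paddle force:** It read about 3–5 N while moving, against the stated 6 N.
- **Stand origin:** The visible deck's outline centre lay about 15–20 mm downhill of the stand origin I took from the paddle. The deck height matched the paddle-based origin, so I used that.

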